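Pick up a chocolate cake with the serving tongs

TASK

Draw the serving tongs up out of their slotted stand, close them on the dark chocolate cake and lift it off its saucer with the tongs, never touching the cake with the gripper itself. Finish while still holding: keep the gripper closed on the tongs and the cake held still in them at least 10 cm above the worktop, and do not put down or let go of anything. Leave the golden cake, the milk pitcher and the box of sugar sachets where they are.

Things in the scene. Friction and masses are not known exactly. Their poses are not given: they have to be found in the camera images.
- tongs_stand: Fixed steel stand with one upright slot holding the tongs. Foot 75 x 124 x 6 mm; the box on it is 31 mm (x) by 88 mm (y), rim 62 mm above the worktop. The slot, open at the top, is 23 mm (x) by 80 mm (y), floor 6 mm above the worktop. Origin: centre of the foot's underside; x across the slot, y along it, z up.
- tongs: Loose sprung steel serving tongs, 153 mm tall, 100 g, standing in the slot, tips down, hinge at the top. Origin: midway between the tips' lower ends (tongs open); z up to the hinge pin, which lies along x 147 mm above (head 13 mm thick, 22 mm long). Arms at +y and -y close along y; both sides are alike, so a half turn about z changes nothing. They drop if the gripper opens past 48 mm.
- tongs_grip (a point): Where to take the tongs: midway between the two black grip sleeves (each 18 mm wide in x, 30 mm high), 109 mm above the tips' lower ends, 45 mm below the top of the head. The sleeves' outer faces are 48 mm apart when open; 40 mm apart when the tips are 32 mm apart. A spring pushes them out with 4 N (open) to 6.5 N. Squeezed by 2 to 4 mm, the tongs are held with the tips still 50 mm or more apart.
- tongs_tips (a point): Midway between the two black tip paddles, 12 mm above their lower ends (open), 97 mm below tongs_grip. Paddles upright, flat, 20 mm wide (x), 30 mm high; 64 mm apart inside, 70 mm outside when open. Each mm of squeeze at the sleeves closes them by 3.6 mm; closed to 32 mm they reach 2.5 mm lower than open.
- tongs_left: The tongs' arm at +y, with its grip sleeve and tip paddle. Origin on the hinge pin.
- tongs_right (a joint): Angle of the tongs' moving arm, the one at -y (rad): 0 open, about 0.22 when closed to 32 mm at the tips, 0.42 nearly shut. It springs back to 0 when let go.
- chocolate_cake_middle (a point): Centre of the chocolate cake, 15 mm above its underside. Axes as for the chocolate cake.
- chocolate_cake: Loose dark brown little loaf cake, firm, 56 mm long (x), 32 mm wide (y), 30 mm high, about 35 g, lying upright on one of the two saucers; which one varies. Origin: centre of its underside; z up. Take it with the tongs across its 32 mm width, near the middle of its length.
- golden_cake: Loose golden yellow-brown little loaf cake, same size and axes, on the other saucer: to be left alone.
- saucer_1: Fixed white saucer, 115 mm in diameter. Its flat middle, about 70 mm across, is 9 mm above the worktop, its rim 16 mm. Origin: centre of its underside.
- saucer_2: Fixed white saucer just like the other one.
- milk_pitcher: Steel milk pitcher, 75 x 106 x 100 mm, at the back: a bystander, not to be moved. Origin: centre of its underside.
- sachet_box: Small wooden box of sugar sachets, 75 x 130 x 73 mm, at the left: a bystander, not to be moved. Origin: centre of its underside.
There are look-alikes about, which are no part of the job. What is shaped like the tongs but orange is not meant.

How it is judged (in metres and radians):
On the way:
1. the tongs, held in the gripper, are clear above the stand while the chocolate cake still lies on its saucer (height (world z) of tongs_tips above 0.085 m and contact force between the fingers and tongs above 1 N and height (world z) of chocolate_cake_middle below 0.04 m), for 0.2 s.
At the end, for the whole second after the job is handed in: Chocolate cake's middle over 100 mm above the worktop, slower than 30 mm/s, squeezed between both tips (left > 0.3 N, both > 0.6 N, joint > 0.1 rad); gripper on the tongs > 3 N, not on the cake; golden cake, pitcher and sachet box within 30 mm of their starts (height (world z) of chocolate_cake_middle above 0.1 m and contact force between tongs_left and chocolate_cake above 0.3 N and contact force between tongs and chocolate_cake above 0.6 N and value of joint tongs_right above 0.1 rad and contact force between the fingers and tongs above 3 N and contact force between each of the arm, the fingers and chocolate_cake below 0.1 N and linear speed of chocolate_cake below 0.03 m/s and distance of each of golden_cake, milk_pitcher, sachet_box from where it was at the start of the episode below 0.03 m); the arm keeps its last pose, push and grip.
It fails at once if the gripper or the arm touches the chocolate cake (contact force between any of the fingers, the arm and chocolate_cake above 0.5 N).
It fails at once if the golden cake, the milk pitcher or the sachet box is moved by more than 40 mm (distance of any of golden_cake, milk_pitcher, sachet_box from where it was at the start of the episode above 0.04 m).
It also fails if it takes over 42 s, if anything falls off the work surface, if the arm or the gripper's body presses on something with over 40 N, if the wrist force passes 120 N, or if a joint passes its speed limit or range.

ROBOT

A 6-joint arm with a two-finger parallel gripper is mounted at the origin on a cart in front of the work surface, level with it; the furniture and walls round the work are solid. World frame = base frame: x ahead of the robot, y to its left, z up, the work surface at z = 0. Lengths are in mm, angles in rad, forces in N, time in s.
With the tool pointing down it reaches from about 275 to 775 mm from the base axis. Payload 14.6 kg.
Tool frame: the origin (TCP) lies midway between the tips of the shut fingers; the grasp point (between the pads) lies 19 mm behind it; y points along the fingers, x is the direction in which the jaws open and shut, and the axes are right-handed (so a half turn about y gives the same grasp; the last joint's range is limited). The gripper opens to 85 mm and grips with 20 to 120 N. Pads are 22 mm wide; open, the fingers measure 114 mm over their backs; the gripper's body (76 mm by 85 mm) begins 54 mm behind the grasp point. The pads swing forward as they close: fully open they stand 13 mm farther back than shut.
Start: joints at [1.191, 0.263, -0.048, 1.259, 0, 1.415], TCP at [117.033, 511.793, 231.278] pointing down, gripper open.
Joint ranges: [-2.65, 2.65], [-0.89, 1.7], [-1.18, 1.37], [-2.13, 2.11], [-1.35, 1.29], [-3.14, 3.14]. Speed limits (rad/s): [1.89, 1.89, 2.57, 2.79, 3.14, 3.14].

INTERFACE

Orientations are given as a unit quaternion [x, y, z, w].
In Python, from plant import arm gives the robot as it stands.
- The arm moves only by the tool carry_out, never from a script. Its argument "steps" is text: rows parted by semicolons, each of 7 numbers parted by spaces: the shift along the world's x, y, z in mm, then the turn, a rotation vector about the world's x, y, z in degrees, then the closure, from 0 (fully open) to 1 (shut). In form: tx ty tz wx wy wz gripper; .... A call has 1 to 10 rows; each row shifts and turns the pose as measured when the row begins; what a row does not reach is not made up. A row lasts 1/12 s, in which the tool goes at most 41.7 mm and 7.16 degrees, less where a joint would pass 70% of its speed; a pose out of reach is approached as far as the arm can. A call with a gripper value outside its range is refused whole. The fingers move at their own pace and stop on an object; "newtons" is the grip in N (left out, the last holds). Time passes only in rows, so rows that do not move let the fingers close. It gives the time, the measured TCP pose, the force and the opening at its end, in the units of the state.
- arm.observe(): the state, without advancing time (a new reading comes with each control period).
- arm.get_image(name): name is "scene" or "top"; returns the picture (400x640x3 uint8, red, green, blue); there is no depth.
- arm.get_calibration(name): a dict with "fov_y" (degrees; the focal length in pixels is half the picture's height over the tangent of half this angle, whatever the lens; pixels are square), "cx", "cy" (the principal point, pixels), "extrinsics" (4x4, takes a point from camera to world coordinates). Camera axes: x right, y down, z forward; pixel columns grow to the right and rows downward; lengths in mm; the calibration is good to about 2 mm. A picture is of the moment at which its call begins. get_calibration takes no time and is no camera call.
- arm.hand_in(): hands the job in, once; it reports no verdict.
Trained networks look in the newest picture that a camera, given by its name, has taken for a name from the list of things; names that differ only in an ending like _2 or _b are one class to them, and where a whole thing is asked for, a point or a joint stands for the part that bears it (a point fixed in the world has none). Each returns a list of dicts, best first, with "conf" (0 to 1); they miss things now and then, are a little off and sometimes report something else, mostly with a low value. They report only what shows in the picture. A call takes as long as a camera call. They do not tell look-alikes from the thing itself.
- arm.recognise(label, camera): "point" ([x, y, z] in mm, in world coordinates, good to about 4 mm: the middle of the surface that is visible of it).
- arm.outline_of(label, camera): "pixels" (400x640 bool, what is visible of it).
- arm.spot_point(label, camera): "point" ([x, y, z] in mm, in world coordinates, good to about 4 mm: a listed point, or the origin of a listed thing).
The state is a dict: "time": time; "q": joint angles; "dq": joint speeds; "effort": joint torques, N m; "eef_pos": TCP position; "eef_rot": TCP orientation; "contact_force": force on the tool from outside, world axes, zero at the start; "torque": the same for the moment, N m; "finger_gap": finger opening in mm.
Only numpy, scipy, OpenCV 4.12 (cv2) and the standard library are available. Lean on these libraries where they do the work, as an engineer would, in place of code of your own. Each camera call takes 0.05 s, during which the arm holds its last target. There are 200 camera calls.

## Working session

There is one attempt and no reset: what is moved stays moved. The work goes in short steps, Python scripts to look and compute and a tool call to move; the robot and the scene stay as the last step left them, time stands still between calls to the robot, and variables do not carry over. Pictures are saved under pics/ and viewed, about 8 in all and at most 12, crops included, and the job is handed in when it is done.

Besides the shell and the picture viewer there is one more tool, called after "Request:" as name(argument=value, ...), one argument or row to a line, values as JSON. carry_out: Moves the arm, as the interface text tells. Its arguments: {"type":"object","properties":{"steps":{"type":"string"},"newtons":{"type":"number"}},"required":["steps"]}

```bash
mkdir -p pics; cat > h.py <<'E'
from plant import arm
import numpy as np, cv2
def snap(cam,fn):
    im=arm.get_image(cam); cv2.imwrite('pics/'+fn,im[:,:,::-1]); return im
def proj(cam,p):
    c=arm.get_calibration(cam); T=np.linalg.inv(np.array(c['extrinsics'])); q=T[:3,:3]@np.array(p)+T[:3,3]
    f=200/np.tan(np.radians(c['fov_y']/2)); return np.array([c['cx']+f*q[0]/q[2],c['cy']+f*q[1]/q[2]])
def ray(cam,uv,z):
    c=arm.get_calibration(cam); T=np.array(c['extrinsics']); f=200/np.tan(np.radians(c['fov_y']/2))
    d=T[:3,:3]@np.array([(uv[0]-c['cx'])/f,(uv[1]-c['cy'])/f,1]); o=T[:3,3]
    return o+d*(z-o[2])/d[2]
E
python3 - <<'E'
from h import *
s=arm.observe(); print({k:np.round(v,3) for k,v in s.items()})
for c in('scene','top'):
    snap(c,c+'1.png')
    print(c,np.round(arm.get_calibration(c)['extrinsics'],2).tolist(),arm.get_calibration(c)['fov_y'])
    for l in('tongs','tongs_stand','tongs_grip','tongs_tips','chocolate_cake','golden_cake','saucer_1','milk_pitcher','sachet_box'):
        print(l,[(np.round(d['point']).tolist(),round(d['conf'],2)) for d in arm.spot_point(l,c)])
E
```

```text
{'time': np.float64(0.0), 'q': array([ 1.191,  0.264, -0.049,  1.259, -0.   ,  1.415]), 'dq': array([-0.002,  0.001, -0.001,  0.001, -0.   ,  0.001]), 'effort': array([-1.0000e-03, -6.3761e+01,  3.8456e+01,  1.4000e-02, -0.0000e+00,
        0.0000e+00]), 'eef_pos': array([116.925, 511.536, 230.813]), 'eef_rot': array([ 0.553,  0.44 , -0.441, -0.553]), 'contact_force': array([0.213, 0.34 , 0.116]), 'torque': array([ 0.016, -0.   ,  0.048]), 'finger_gap': np.float64(84.693)}
scene [[0.88, -0.29, 0.36, 155.6], [-0.47, -0.59, 0.66, -729.14], [0.02, -0.75, -0.66, 883.4], [0.0, 0.0, 0.0, 1.0]] 52.40874162394611
tongs [([567.0, 260.0, 1.0], 0.73), ([597.0, 115.0, 2.0], 0.66), ([466.0, 122.0, 4.0], 0.57), ([476.0, -243.0, -2.0], 0.16)]
tongs_stand [([464.0, 123.0, -1.0], 0.59)]
tongs_grip [([592.0, 111.0, 103.0], 0.93), ([564.0, 262.0, 108.0], 0.74), ([466.0, 119.0, 118.0], 0.73), ([432.0, 329.0, 2.0], 0.16)]
tongs_tips [([468.0, 123.0, 19.0], 0.79), ([596.0, 112.0, 12.0], 0.58), ([565.0, 259.0, 17.0], 0.58)]
chocolate_cake [([553.0, -74.0, 9.0], 0.73), ([465.0, 122.0, -1.0], 0.73)]
golden_c
[... 508 characters left out ...]
], 0.42)]
tongs_grip [([563.0, 261.0, 108.0], 0.81), ([465.0, 118.0, 113.0], 0.72), ([466.0, 118.0, 152.0], 0.66), ([590.0, 114.0, 105.0], 0.46), ([477.0, -247.0, 3.0], 0.41), ([474.0, -248.0, 8.0], 0.15)]
tongs_tips [([564.0, 259.0, 14.0], 0.73), ([593.0, 113.0, 14.0], 0.54), ([463.0, 118.0, 20.0], 0.45)]
chocolate_cake [([467.0, 115.0, 7.0], 0.35), ([466.0, 118.0, 151.0], 0.35)]
golden_cake [([474.0, -244.0, 9.0], 0.8), ([465.0, 118.0, 4.0], 0.54)]
saucer_1 [([477.0, -243.0, -0.0], 0.86), ([553.0, -74.0, 2.0], 0.64)]
milk_pitcher [([731.0, 170.0, -1.0], 0.79), ([464.0, 118.0, 20.0], 0.54), ([437.0, 332.0, -2.0], 0.28)]
sachet_box [([432.0, 331.0, -2.0], 0.93), ([555.0, -76.0, 23.0], 0.36)]
```

View pics/scene1.png

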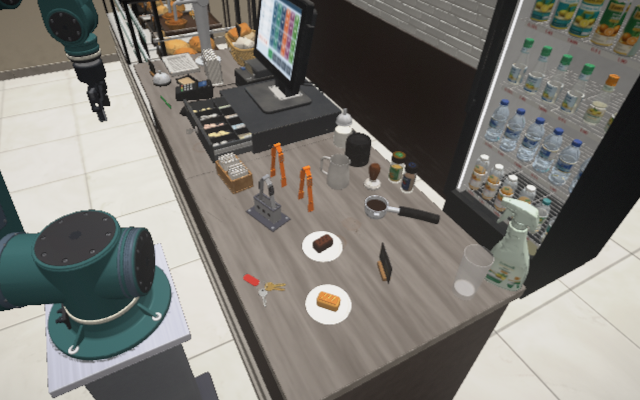

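View pics/top1.png

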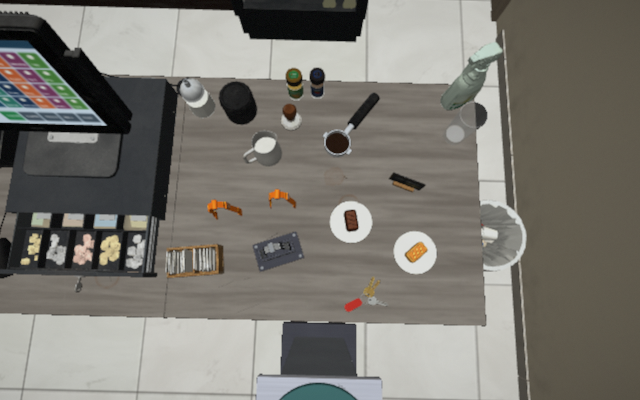

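The scene view shows grey tongs in the stand at about (267,200), chocolate cake at (322,242), golden cake at (328,301), with two orange decoys. The top view puts the stand at (278,251) and the chocolate cake at (351,220). Next I measure the angles.

```bash
python3 - <<'E'
from h import *
im=snap('top','t2.png')
def rectw(mask,z,cam='top'):
    ys,xs=np.nonzero(mask); P=np.array([ray(cam,(x,y),z)[:2] for x,y in zip(xs,ys)],np.float32)
    r=cv2.minAreaRect(P); b=cv2.boxPoints(r); e=[b[1]-b[0],b[2]-b[1]]; L=max(e,key=np.linalg.norm)
    m=P.mean(0); w,v=np.linalg.eigh(np.cov((P-m).T)); v=v[:,1]
    print(len(P),'c',np.round(r[0],1),'size',np.round(r[1],1),'ang',round(np.degrees(np.arctan2(L[1],L[0]))%180,1),'pca',np.round(m,1),round(np.degrees(np.arctan2(v[1],v[0]))%180,1))
for cam in('top','scene'):
  if cam=='scene': arm.get_image(cam)
  for l,z in(('tongs_stand',6),('chocolate_cake',39),('golden_cake',39)):
    for d in arm.outline_of(l,cam): print(cam,l,round(d['conf'],2)); rectw(d['pixels'],z,cam)
# colour cake mask
sub=np.zeros((400,640),bool); g=im.astype(int)
sub[205:236,338:366]=(g.sum(2)<300)[205:236,338:366]; print('colour cake'); rectw(sub,39)
cv2.imwrite('pics/crop2.png',np.hstack([cv2.resize(im[225:280,240:315,::-1],None,fx=6,fy=6,interpolation=cv2.INTER_CUBIC),cv2.resize(im[195:250,325:380,::-1],None,fx=6,fy=6,interpolation=cv2.INTER_CUBIC)]))
E
```

```text
top tongs_stand 0.63
1145 c [464.8 121. ] size [ 77.4 125.3] ang 109.8 pca [462.9 119.3] 111.7
top chocolate_cake 0.56
287 c [550.7 -69.7] size [58.7 36.3] ang 6.2 pca [550.7 -70.3] 4.2
top golden_cake 0.69
284 c [548.2 -70. ] size [59.2 35.6] ang 8.6 pca [548.4 -70.3] 7.5
top golden_cake 0.5
285 c [ 470.3 -241.7] size [34.9 57.6] ang 130.8 pca [ 470.8 -241.7] 129.2
scene tongs_stand 0.62
786 c [469.5 136.5] size [ 94.9 159.5] ang 107.8 pca [467.2 123.9] 97.2
scene chocolate_cake 0.54
320 c [489.3 185.9] size [171.8  50.8] ang 73.3 pca [495.3 189.2] 78.5
scene chocolate_cake 0.51
283 c [546.9 -85. ] size [67.8 47.8] ang 9.9 pca [545.4 -85.1] 22.7
scene golden_cake 0.49
230 c [492.5 189.5] size [152.1  45.2] ang 69.5 pca [497.2 195.3] 78.0
colour cake
234 c [550.7 -72.2] size [54.5 30.9] ang 10.2 pca [550.5 -72.3] 8.3
```

View pics/crop2.png

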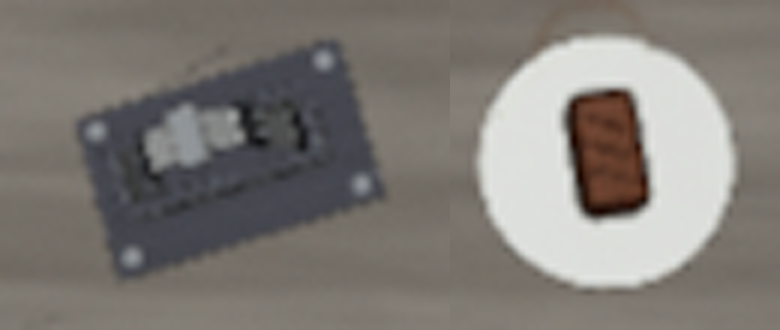

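```bash
python3 - <<'E'
from h import *
from scipy.spatial.transform import Rotation as R
M=R.from_quat(arm.observe()['eef_rot']).as_matrix(); print(np.round(M,3)); print('jaw ang',np.degrees(np.arctan2(M[1,0],M[0,0])))
for uv in((240+188/6,225+135/6),(240+190/6,225+120/6),(240+190/6,225+155/6)): print(np.round(ray('top',uv,153),1))
for p in((464.8,121,0),(465,121,62),(465,121,153),(465,121,115)): print(proj('top',p),(proj('top',p)-[240,225])*6)
E
```

```text
[[ 0.223 -0.    -0.975]
 [ 0.975 -0.     0.223]
 [-0.    -1.     0.   ]]
jaw ang 77.11674589413903
[466.6 118.5 153. ]
[472.3 118.1 153. ]
[459.  117.4 153. ]
[277.61010673 251.68458437] [225.66064036 160.10750624]
[274.90412164 250.35177717] [209.42472985 152.11066301]
[270.21743286 248.1754989 ] [181.30459717 139.05299342]
[272.290384  249.1380801] [193.74230402 144.82848062]
```

Request:
carry_out(
  steps="25 -28 0 0 0 4 0;25 -28 0 0 0 4 0;25 -28 0 0 0 4 0;25 -28 0 0 0 4 0;25 -28 0 0 0 4 0;25 -28 0 0 0 4 0;25 -28 0 0 0 4 0;25 -28 0 0 0 4 0;25 -28 0 0 0 0 0;25 -28 0 0 0 0 0",
  newtons=20,
)

```text
time: 2.23
eef_pos: [370.6, 222.8, 231.4]
eef_rot: [0.398, 0.585, -0.583, -0.399]
contact_force: [1.1, 0.6, 0.7]
finger_gap: 84.9
```

Request:
carry_out(
  steps="25 -28 0 0 0 -1 0;25 -28 0 0 0 0 0;25 -28 0 0 0 0 0;10 -12 0 0 0 0 0;5 -5 0 0 0 0 0;0 0 0 0 0 0 0",
)

```text
time: 2.73
eef_pos: [468.1, 110.1, 231.5]
eef_rot: [0.407, 0.58, -0.578, -0.405]
contact_force: [-0.6, 0.1, -0.3]
finger_gap: 85.7
```

```bash
python3 - <<'E'
from h import *
for c in('scene','top'):
    im=snap(c,c+'3.png')
    for l in('tongs_grip','tongs_tips','tongs','tongs_stand'):
        print(c,l,[(np.round(d['point']).tolist(),round(d['conf'],2)) for d in arm.spot_point(l,c)])
s=arm.observe(); print(np.round(s['eef_pos'],1),s['time'])
im=cv2.imread('pics/scene3.png'); cv2.imwrite('pics/crop3.png',cv2.resize(im[120:240,220:340],None,fx=5,fy=5,interpolation=cv2.INTER_CUBIC))
E
```

```text
scene tongs_grip [([594.0, 110.0, 103.0], 0.89), ([466.0, 116.0, 120.0], 0.71), ([563.0, 259.0, 113.0], 0.47)]
scene tongs_tips [([566.0, 260.0, 14.0], 0.75), ([592.0, 114.0, 11.0], 0.6), ([467.0, 120.0, 19.0], 0.59)]
scene tongs [([465.0, 120.0, 8.0], 0.66), ([595.0, 116.0, 1.0], 0.55), ([568.0, 257.0, -1.0], 0.48)]
scene tongs_stand [([467.0, 123.0, -0.0], 0.69), ([467.0, 116.0, 117.0], 0.21)]
top tongs_grip [([594.0, 116.0, 107.0], 0.56), ([467.0, 120.0, 113.0], 0.52), ([732.0, 174.0, -3.0], 0.34)]
top tongs_tips [([595.0, 114.0, 15.0], 0.69), ([464.0, 119.0, 18.0], 0.47)]
top tongs [([596.0, 114.0, 3.0], 0.59), ([468.0, 112.0, 6.0], 0.43)]
top tongs_stand [([469.0, 121.0, -0.0], 0.71)]
[467.  111.5 231.8] 3.2333
```

View pics/crop3.png

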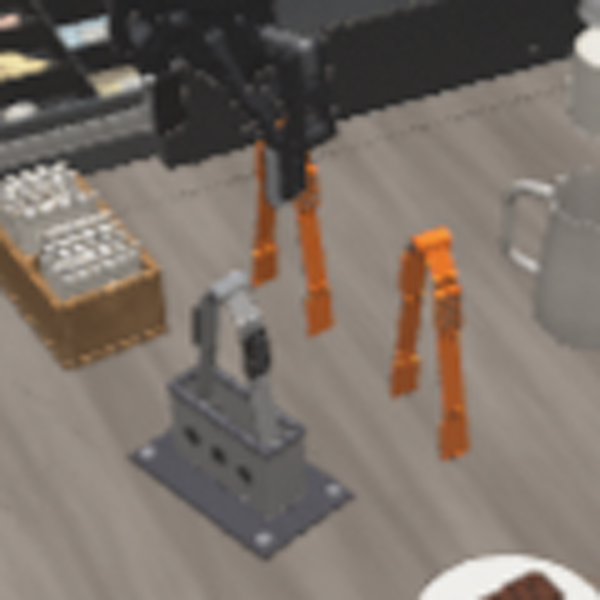

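The crop shows the open jaws above and behind the grey tongs, which stand in the slot (head at crop 232,285). The grip estimates agree on about (466,118.5), so I descend there.

Request:
carry_out(
  steps="-1 7 -20 0 0 0 0;0 0 -25 0 0 0 0;0 0 -25 0 0 0 0;0 0 -25 0 0 0 0;0 0 -20 0 0 0 0;0 0 -10 0 0 0 0;0 0 0 0 0 0 0",
)

```text
time: 3.82
eef_pos: [465.5, 120.4, 103.3]
eef_rot: [0.407, 0.583, -0.577, -0.402]
contact_force: [-0.7, 0.1, -0.3]
finger_gap: 85.2
```

Request:
carry_out(
  steps="0.5 -1.5 -8 0 0 0 0.2;0 0 0 0 0 0 0.35;0 0 0 0 0 0 0.4;0 0 0 0 0 0 0.4;0 0 0 0 0 0 0.4;0 0 0 0 0 0 0.4",
)

```text
time: 4.32
eef_pos: [467.3, 119.1, 97.2]
eef_rot: [0.407, 0.583, -0.577, -0.401]
contact_force: [-0.4, -0.3, -2.0]
finger_gap: 51.6
```

Request:
carry_out(
  steps="-1 0 -2 0 0 0 0.44;0 0 0 0 0 0 0.46;0 0 0 0 0 0 0.475;0 0 0 0 0 0 0.475;0 0 0 0 0 0 0.475;0 0 0 0 0 0 0.475",
)

```text
time: 4.82
eef_pos: [467.3, 119.2, 96.4]
eef_rot: [0.408, 0.584, -0.576, -0.4]
contact_force: [-0.1, -0.3, -0.3]
finger_gap: 44.7
```

```bash
python3 - <<'E'
from h import *
im=snap('scene','scene4.png'); s=arm.observe(); print(np.round(s['eef_pos'],1),s['finger_gap'],np.round(s['contact_force'],1))
cv2.imwrite('pics/crop4.png',cv2.resize(im[120:240,220:340,::-1],None,fx=5,fy=5,interpolation=cv2.INTER_CUBIC))
E
```

```text
[467.3 119.2  96.4] 45.046648687801415 [-0.8 -0.5  0.4]
```

View pics/crop4.png

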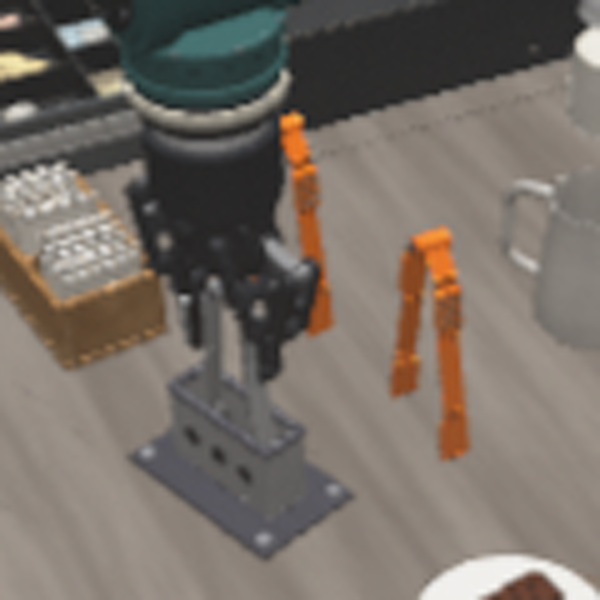

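The jaws hold the grey tongs at 45 mm. Now I lift slowly.

Request:
carry_out(
  steps="0 0 8 0 0 0 0.478;0 0 10 0 0 0 0.478;0 0 12 0 0 0 0.478;0 0 15 0 0 0 0.478;0 0 15 0 0 0 0.478;0 0 15 0 0 0 0.478;0 0 15 0 0 0 0.478;0 0 15 0 0 0 0.478;0 0 15 0 0 0 0.478;0 0 15 0 0 0 0.478",
)

```text
time: 5.7
eef_pos: [463.8, 119.0, 239.2]
eef_rot: [0.407, 0.583, -0.577, -0.402]
contact_force: [0.9, -0.3, -0.9]
finger_gap: 44.8
```

Request:
carry_out(
  steps="0 0 10 0 0 0 0.478;0 0 5 0 0 0 0.478;0 0 0 0 0 0 0.478;0 0 0 0 0 0 0.478;0 0 0 0 0 0 0.478",
)

```text
time: 6.12
eef_pos: [464.1, 119.1, 258.9]
eef_rot: [0.408, 0.584, -0.576, -0.401]
contact_force: [0.1, -0.2, -2.0]
finger_gap: 45.0
```

```bash
python3 - <<'E'
from h import *
im=snap('scene','scene5.png'); s=arm.observe(); print(np.round(s['eef_pos'],1),s['finger_gap'],np.round(s['contact_force'],1))
for c in('scene','top'):
    if c=='top': snap(c,'top5.png')
    for l in('tongs_grip','tongs_tips'):
        print(c,l,[(np.round(d['point']).tolist(),round(d['conf'],2)) for d in arm.spot_point(l,c)])
cv2.imwrite('pics/crop5.png',cv2.resize(im[90:250,220:350,::-1],None,fx=3.7,fy=3.7,interpolation=cv2.INTER_CUBIC))
E
```

```text
[464.  119.1 258.8] 44.578448262853286 [ 0.  -0.1 -0.8]
scene tongs_grip [([591.0, 112.0, 103.0], 0.9), ([466.0, 115.0, 284.0], 0.55), ([566.0, 259.0, 113.0], 0.5)]
scene tongs_tips [([468.0, 112.0, 182.0], 0.64), ([563.0, 257.0, 16.0], 0.63), ([596.0, 116.0, 10.0], 0.6)]
top tongs_grip [([589.0, 112.0, 106.0], 0.5)]
top tongs_tips [([593.0, 115.0, 14.0], 0.43)]
```

View pics/crop5.png

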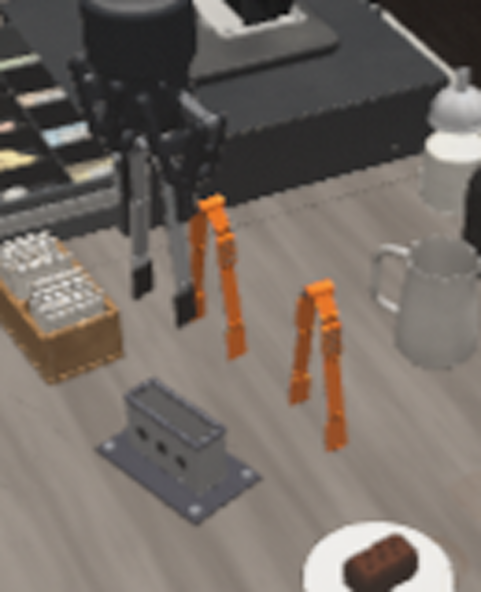

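Request:
carry_out(
  steps="4 -10 0 0 0 0 0.478;8 -18 0 0 0 -2 0.478;9 -20 0 0 0 -2 0.478;9 -20 0 0 0 -2 0.478;9 -20 0 0 0 -2 0.478;9 -20 0 0 0 -2 0.478;9 -20 0 0 0 -2 0.478;9 -20 0 0 0 0 0.478;9 -20 0 0 0 0 0.478;6 -12 0 0 0 0 0.478",
)

```text
time: 7.25
eef_pos: [547.5, -73.0, 257.8]
eef_rot: [0.468, 0.536, -0.53, -0.461]
contact_force: [0.1, -0.1, -1.5]
finger_gap: 44.7
```

Request:
carry_out(
  steps="5 -10 -10 0 0 0 0.478;0 0 -20 0 0 0 0.478;0 0 -20 0 0 0 0.478;0 0 -10 0 0 0 0.478;0 0 0 0 0 0 0.478;0 0 0 0 0 0 0.478",
)

```text
time: 7.75
eef_pos: [553.5, -88.0, 191.5]
eef_rot: [0.468, 0.535, -0.53, -0.462]
contact_force: [-0.3, 0.1, -0.4]
finger_gap: 44.6
```

```bash
python3 - <<'E'
from h import *
from scipy.spatial.transform import Rotation as R
s=arm.observe(); print(np.round(s['eef_pos'],1),s['finger_gap'])
M=R.from_quat(s['eef_rot']).as_matrix(); print('jaw',np.degrees(np.arctan2(M[1,0],M[0,0])))
ims=[]
for c in('scene','top'):
    im=snap(c,c+'6.png')
    for l in('tongs_grip','tongs_tips','chocolate_cake','chocolate_cake_middle','chocolate_cake_middle'):
        print(c,l,[(np.round(d['point']).tolist(),round(d['conf'],2)) for d in arm.spot_point(l,c)])
    print(proj(c,(554,-88,113)),proj(c,(552,-73,24)))
im=cv2.imread('pics/scene6.png'); cv2.imwrite('pics/crop6.png',cv2.resize(im[170:270,270:370],None,fx=6,fy=6,interpolation=cv2.INTER_CUBIC))
E
```

```text
[553.5 -88.  191.5] 44.58225923168957
jaw 97.71340784305625
scene tongs_grip [([565.0, 261.0, 112.0], 0.88), ([554.0, -90.0, 214.0], 0.71), ([591.0, 112.0, 101.0], 0.62)]
scene tongs_tips [([593.0, 114.0, 12.0], 0.93), ([554.0, -97.0, 103.0], 0.63), ([556.0, -93.0, 116.0], 0.62), ([566.0, 258.0, 14.0], 0.54)]
scene chocolate_cake []
scene chocolate_cake_middle [([557.0, -70.0, 21.0], 0.64)]
scene chocolate_cake_middle [([557.0, -70.0, 21.0], 0.64)]
[326.84852813 223.74980838] [322.24929082 242.73718877]
top tongs_grip [([592.0, 114.0, 106.0], 0.71), ([565.0, 262.0, 108.0], 0.61)]
top tongs_tips [([566.0, 258.0, 15.0], 0.58), ([592.0, 112.0, 19.0], 0.56)]
top chocolate_cake []
top chocolate_cake_middle []
top chocolate_cake_middle []
[359.80576687 214.76734016] [350.58731601 220.33511509]
```

View pics/crop6.png

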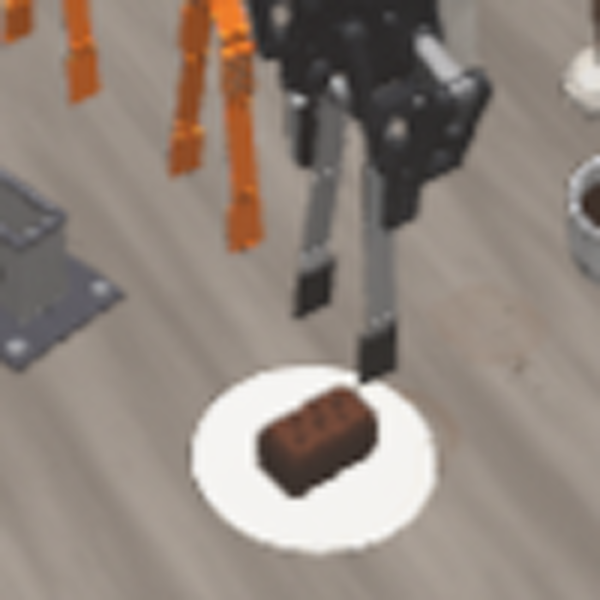

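The crop shows both black paddles (crop 313,290 and 377,350) with their midpoint within about 1 mm of the point below the TCP. The cake's centre is at about (553,-74). I shift y by +14 and go down.

Request:
carry_out(
  steps="0 7 0 0 0 0 0.475;0 7 0 0 0 0 0.475;0 0 0 0 0 0 0.475;0 0 -10 0 0 0 0.475;0 0 -10 0 0 0 0.475;0 0 0 0 0 0 0.475;0 0 0 0 0 0 0.475",
)

```text
time: 8.93
eef_pos: [554.0, -71.5, 171.7]
eef_rot: [0.469, 0.536, -0.53, -0.461]
contact_force: [0.3, 0.1, -0.9]
finger_gap: 44.9
```

```bash
python3 - <<'E'
from h import *
s=arm.observe(); print(np.round(s['eef_pos'],1),s['finger_gap'])
im=snap('scene','scene7.png'); t=snap('top','top7.png')
cv2.imwrite('pics/crop7.png',np.hstack([cv2.resize(im[190:270,280:360,::-1],None,fx=5,fy=5,interpolation=cv2.INTER_CUBIC),cv2.resize(t[180:260,311:391,::-1],None,fx=5,fy=5,interpolation=cv2.INTER_CUBIC)]))
E
```

```text
[554.  -71.5 171.7] 44.88011010349873
```

View pics/crop7.png

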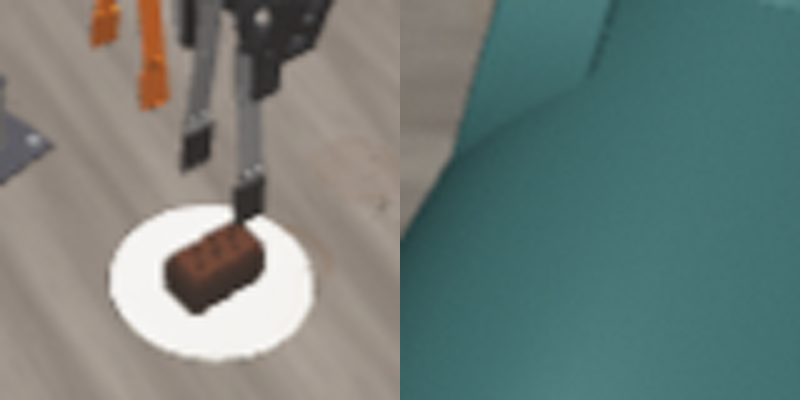

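The scene half shows the paddles at (330,229) and (319,220) above the cake, which is centred at (323,244). The top view is blocked by the arm. I check the xy match numerically, fitting the cake box to its silhouette.

```bash
python3 - <<'E'
from h import *
from scipy.optimize import minimize
def mask(im,box):
    g=im.astype(int); m=np.zeros((400,640),bool); r=(slice(box[1],box[3]),slice(box[0],box[2])); m[r]=(g.sum(2)<330)[r]; return m
ms={'scene':mask(cv2.imread('pics/scene1.png'),(305,232,341,256)),'top':mask(cv2.imread('pics/top1.png'),(338,205,366,236))}
def cost(p,cams):
    x,y,a=p; c,s=np.cos(np.radians(a)),np.sin(np.radians(a)); t=0
    for k in cams:
        P=[proj(k,(x+c*u-s*v,y+s*u+c*v,z)) for u in(-28,28) for v in(-16,16) for z in(9,39)]
        h=cv2.convexHull(np.array(P,np.float32)); M=np.zeros((3200,5120),np.uint8)
        cv2.fillConvexPoly(M,np.round((h+.5)*8).astype(np.int32),1); M=cv2.resize(M.astype(np.float32),(640,400),interpolation=cv2.INTER_AREA)
        t+=np.abs(M-ms[k]).sum()
    return t
for cams in(['scene'],['top'],['scene','top']):
    r=minimize(cost,(552,-73,8),args=(cams,),method='Nelder-Mead',options=dict(initial_simplex=[(552,-73,8),(557,-73,8),(552,-68,8),(552,-73,14)],maxiter=60)); print(cams,np.round(r.x,1),r.fun,[ms[c].sum() for c in cams])
print('tip mid',ray('scene',(324.7,224.3),172-90.4+14), ray('scene',(323,243.7),24))
E
```

```text
['scene'] [550.9 -75.8  22.1] 91.546875 [np.int64(235)]
['top'] [552.1 -72.3   6.7] 51.28125 [np.int64(240)]Traceback (most recent call last):
  File "<stdin>", line 15, in <module>
    res = _minimize_neldermead(fun, x0, args, callback, bounds=bounds,
                               **options)
    fsim[j] = func(sim[j])
              ~~~~^^^^^^^^
    fx = function(np.copy(x), *(wrapper_args + args))
  File "<stdin>", line 9, in cost
  File "h.py", line 6, in proj
    c=arm.get_calibration(cam); T=np.linalg.inv(np.array(c['extrinsics'])); q=T[:3,:3]@np.array(p)+T[:3,3]
ValueError: time passes only in moves, steps and waits
```

```bash
python3 - <<'E'
from h import *
print('tip mid',ray('scene',(324.7,224.3),172-90.4+14).round(1),'cake', ray('scene',(323,243.7),24).round(1))
E
```

```text
tip mid [556.8 -72.7  95.6] cake [552.2 -77.1  24. ]
```

Request:
carry_out(
  steps="-2 -2 0 0 0 0 0.47;0 0 -12 0 0 0 0.47;0 0 -12 0 0 0 0.47;0 0 -8 0 0 0 0.47;0 0 0 0 0 0 0.47;0 0 0 0 0 0 0.47",
)

```text
time: 9.53
eef_pos: [552.7, -75.0, 141.0]
eef_rot: [0.47, 0.536, -0.529, -0.46]
contact_force: [-0.2, -0.1, -0.1]
finger_gap: 45.3
```

```bash
python3 - <<'E'
from h import *
s=arm.observe(); print(np.round(s['eef_pos'],1),s['finger_gap'],s['contact_force'].round(1))
im=snap('scene','scene8.png')
cv2.imwrite('pics/crop8.png',cv2.resize(im[200:270,290:360,::-1],None,fx=8,fy=8,interpolation=cv2.INTER_CUBIC))
E
```

```text
[552.7 -75.  141. ] 45.32109152717571 [-0.2 -0.1 -0.1]
```

View pics/crop8.png

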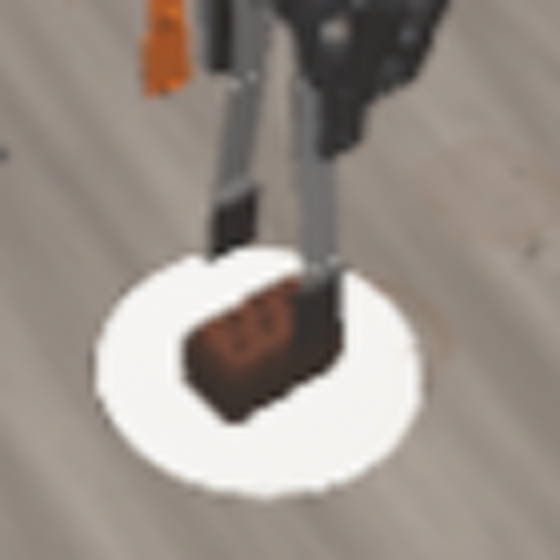

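```bash
python3 - <<'E'
from h import *
print('tip mid',ray('scene',(324.6,233.2),65).round(1),ray('scene',(330,238.75),65).round(1),ray('scene',(319.1,227.75),65).round(1))
c,s=np.cos(.14),np.sin(.14)
for x,y in((552,-73),(553,-75)):
  P=np.array([proj('scene',(x+c*u-s*v,y+s*u+c*v,z)) for u in(-28,28) for v in(-16,16) for z in(9,39)]); print(P.min(0),P.max(0),(P.min(0)+P.max(0))/2)
E
```

```text
tip mid [555.6 -76.8  65. ] [ 558.7 -101.2   65. ] [552.  -51.9  65. ]
[310.7482295  231.48395005] [333.8908156  254.23684149] [322.31952255 242.86039577]
[311.38987876 231.82865903] [334.55987146 254.60843169] [322.97487511 243.21854536]
```

The near paddle is at (330,239) and the far one at (319,228). In this camera the tip midpoint is about 2.5 mm too far in +x and 1 mm too far in -y relative to the cake. I correct and descend.

Request:
carry_out(
  steps="-2 1 0 0 0 0 0.465;0 0 -5 0 0 0 0.465;0 0 -5 0 0 0 0.465;0 0 -5 0 0 0 0.465;0 0 0 0 0 0 0.465",
)

```text
time: 10.0
eef_pos: [551.2, -74.1, 126.4]
eef_rot: [0.471, 0.536, -0.529, -0.459]
contact_force: [-1.9, 0.5, -1.7]
finger_gap: 45.8
```

Request:
carry_out(
  steps="0 0 -5 0 0 0 0.465;0 0 -5 0 0 0 0.465;0 0 -5 0 0 0 0.465;0 0 -4 0 0 0 0.465;0 0 0 0 0 0 0.465",
)

```text
time: 10.42
eef_pos: [551.1, -74.0, 104.9]
eef_rot: [0.471, 0.536, -0.529, -0.46]
contact_force: [0.3, 0.8, -0.7]
finger_gap: 45.7
```

```bash
python3 - <<'E'
from h import *
s=arm.observe(); print(np.round(s['eef_pos'],1),s['finger_gap'],s['contact_force'].round(1))
im=snap('scene','scene9.png')
cv2.imwrite('pics/crop9.png',cv2.resize(im[200:270,290:360,::-1],None,fx=8,fy=8,interpolation=cv2.INTER_CUBIC))
E
```

```text
[551.1 -74.  104.9] 45.738269714458085 [ 0.3  0.8 -0.7]
```

View pics/crop9.png

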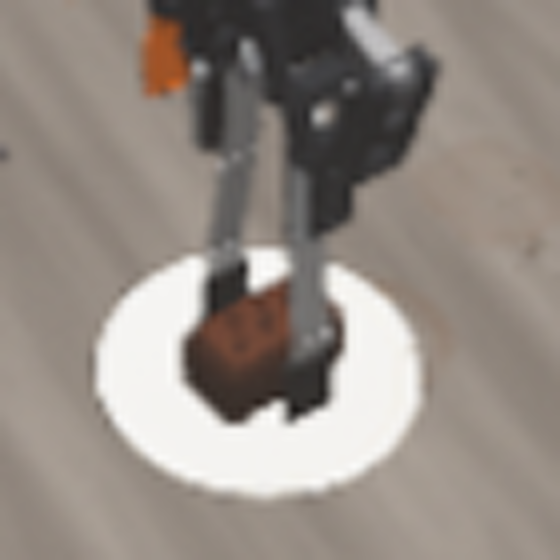

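The paddles straddle the cake, one on each side. I close.

Request:
carry_out(
  steps="0 0 0 0 0 0 0.485;0 0 0 0 0 0 0.505;0 0 0 0 0 0 0.52;0 0 0 0 0 0 0.535;0 0 0 0 0 0 0.55;0 0 0 0 0 0 0.57;0 0 0 0 0 0 0.6;0 0 0 0 0 0 0.6;0 0 0 0 0 0 0.6",
  newtons=25,
)

```text
time: 11.22
eef_pos: [551.6, -74.2, 106.1]
eef_rot: [0.471, 0.537, -0.528, -0.459]
contact_force: [-0.5, -0.5, -1.9]
finger_gap: 39.7
```

Stopped on the cake at about 39.7 mm, as expected. Lifting.

Request:
carry_out(
  steps="0 0 5 0 0 0 0.6;0 0 8 0 0 0 0.6;0 0 12 0 0 0 0.6;0 0 15 0 0 0 0.6;0 0 15 0 0 0 0.6;0 0 15 0 0 0 0.6;0 0 15 0 0 0 0.6;0 0 15 0 0 0 0.6;0 0 15 0 0 0 0.6;0 0 15 0 0 0 0.6",
)

```text
time: 12.05
eef_pos: [549.4, -73.5, 245.5]
eef_rot: [0.47, 0.536, -0.529, -0.46]
contact_force: [0.1, 0.4, -1.4]
finger_gap: 39.4
```

Request:
carry_out(
  steps="0 0 10 0 0 0 0.6;0 0 5 0 0 0 0.6;0 0 0 0 0 0 0.6;0 0 0 0 0 0 0.6;0 0 0 0 0 0 0.6;0 0 0 0 0 0 0.6;0 0 0 0 0 0 0.6",
)

```text
time: 12.63
eef_pos: [549.5, -73.5, 265.4]
eef_rot: [0.472, 0.537, -0.528, -0.458]
contact_force: [0.5, -0.1, -1.6]
finger_gap: 40.0
```

```bash
python3 - <<'E'
from h import *
s=arm.observe(); print(np.round(s['eef_pos'],1),s['finger_gap'],s['contact_force'].round(1))
im=snap('scene','scene10.png')
for l in('chocolate_cake_middle','golden_cake','milk_pitcher','sachet_box'): print(l,[(np.round(d['point']).tolist(),round(d['conf'],2)) for d in arm.spot_point(l,'scene')])
cv2.imwrite('pics/crop10.png',cv2.resize(im[130:330,200:400,::-1],None,fx=3,fy=3,interpolation=cv2.INTER_CUBIC))
E
```

```text
[549.5 -73.5 265.4] 39.95724392568941 [ 0.5 -0.1 -1.6]
chocolate_cake_middle [([554.0, -71.0, 184.0], 0.63)]
golden_cake [([470.0, -247.0, 8.0], 0.88), ([551.0, -70.0, 322.0], 0.67)]
milk_pitcher [([727.0, 169.0, 1.0], 0.75)]
sachet_box [([435.0, 325.0, 5.0], 0.73)]
```

View pics/crop10.png

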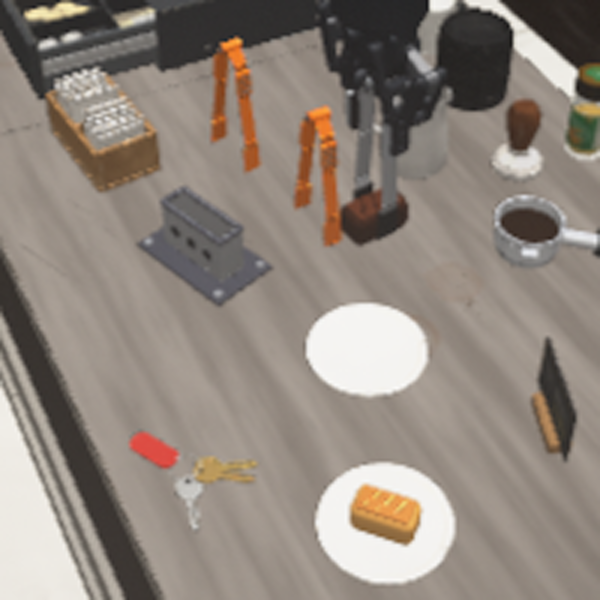

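The cake hangs in the tongs (crop 375,215), level, at about z = 184 mm. Its saucer is empty and the bystanders have not moved. I hand in.

```bash
python3 -c "
from plant import arm
print(arm.hand_in())"
```

```text
the job is handed in; nothing more can be done
None
```

I drew the steel tongs out of their stand, closed them on the chocolate cake, lifted it off its saucer and handed in at about 13 s, still holding everything.

**Last checks before hand-in:**
- The cake hung level between the tips, with its middle at about 184 mm against the 100 mm needed.
- The jaw opening held steady at 39.4 to 40 mm, which fits tips about 32 mm apart.
- The fingers stayed well above the cake.
- The golden cake, milk pitcher and sachet box were where they began, within the roughly 4 mm the trained networks are good to.

**Failures and disagreements:**
- The scene camera put the cake's centre about 3 to 5 mm farther toward -y than the top camera. I settled it by comparing the tips and the cake in the same scene picture.
- My script for fitting the cake's outline stopped partway with an interface error. Its scene-camera angle (22°) did not fit the other measurements, so I left it out.
- The tip and cake contact forces cannot be measured from here. I inferred the squeeze from the jaw opening and the picture, and the hand-in gave no verdict.

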